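# Feed a used game cartridge home in the tester with a push stick

## Robot

A 6-joint arm with a two-finger parallel gripper is mounted at the origin on the work surface. World frame = base frame: x ahead of the robot, y to its left, z up, the work surface at z = 0. Lengths are in m, angles in rad, forces in N, time in s.
With the tool pointing down it reaches from about 0.25 to 0.85 m from the base axis. Payload 12.5 kg.
Tool frame: the origin (TCP) lies at the centre of the arm's flange, where the gripper is bolted on; the fingertips stand 186 mm ahead of it and the grasp point (between the pads) lies 167 mm ahead of it; z points along the fingers, y is the direction in which the jaws open and shut (so a half turn about z gives the same grasp; the last joint's range is limited). The gripper opens to 93 mm and grips with 3 to 60 N. Pads are 15 mm wide; open, the fingers measure 128 mm over their backs; the gripper's body (75 mm by 188 mm) begins 65 mm behind the grasp point.
Start: joints at [1.165, 0.351, 1.652, -0, 1.139, -0.085], TCP at [0.173, 0.522, 0.405] pointing down, gripper open.
Joint ranges: [-2.75, 2.75], [-0.79, 2.1], [0.01, 2.65], [-1.57, 4.71], [0.07, 3.14], [-2.87, 2.87]. Speed limits (rad/s): [2.22, 2.22, 2.79, 3.14, 3.14, 3.14].

## Interface

Orientations are given as [roll, pitch, yaw] about the fixed x, y, z axes, in that order (R = Rz(yaw) Ry(pitch) Rx(roll)).
In Python, from cell import robot gives the robot as it stands.
- The arm moves only by the tool apply_moves, never from a script. Its argument "series" is a list of rows, each a list of 2 entries, a list of its own where there are three numbers: the shift along the tool's x, y, z as a fraction of full scale, then the turn, a rotation vector about the tool's x, y, z as a fraction of full scale. In form: [[[x, y, z], [rx, ry, rz]], ...]. A call has 1 to 8 rows; each row shifts and turns the commanded pose from where the row before left it, along the tool's axes as they then stand; what a row does not reach is not made up. Full scale, the value 1, is 0.025 m for a shift and 6 degrees for a turn. A row lasts 1/12 s, in which the tool goes at most 41.7 mm and 7.16 degrees, less where a joint would pass 70% of its speed; a pose out of reach is approached as far as the arm can. A call with a number of a shift or a turn outside -1 to 1 is refused whole. A call with a gripper value outside its range is refused whole. "fingers" is the closure, from 0 (fully open) to 1 (shut), set as the call begins (left out, the last holds). The fingers move at their own pace and stop on an object; "squeeze" is the grip in N (left out, the last holds). Time passes only in rows, so rows that do not move let the fingers close. It gives the time, the measured TCP pose, the force and the opening at its end, in the units of the state.
- robot.get_obs(): the state, without advancing time (a new reading comes with each control period).
- robot.snapshot(name): name is "scene" or "top" or "wrist"; returns (picture, depth): 420x560x3 uint8, blue, green, red; 420x560 float32, m along the optical axis (not along the pixel's ray), 0 where there is no reading.
- robot.get_calibration(name): a dict with "fx", "fy", "cx", "cy" (pixels), "R" (3x3) and "t" (3): a world point X has camera coordinates R X + t; the wrist camera has in their place "T_tool_cam" (4x4, takes a point from camera to tool coordinates, whose origin is the TCP and whose axes are the flange's). Camera axes: x right, y down, z forward; pixel columns grow to the right and rows downward; lengths in m; the calibration is good to about 2 mm. The wrist camera is an equidistant fisheye: a pixel r from the principal point sees the ray r / f radians off the axis. A picture is of the moment at which its call begins: read the wrist's pose just before it. get_calibration takes no time and is no camera call.
- robot.close_job(): hands the job in, once; it reports no verdict.
The state is a dict: "time": time; "qpos": joint angles; "qd": joint speeds; "tau": joint torques, N m; "position": TCP position; "eef_rot": TCP orientation; "ft_force": force on the tool from outside, world axes, zero at the start; "torque": the same for the moment, N m; "grip_width": opening from 0.0 (shut) to 1.0 (fully open).
Only numpy, scipy, OpenCV 4.12 (cv2) and the standard library are available. Lean on these libraries where they do the work, as an engineer would, in place of code of your own. Each camera call takes 0.05 s, during which the arm holds its last target.

## Task

Load the used game cartridge into the tester: take the wooden push stick from its mat and, with its broad nose, push the cartridge that lies in the tester's open mouth along the guide channel and under the clear cover, until the connector block at the far end is fully back at its end stop. Feel for the stop and seat the cartridge there with a short firm push of at least 10 N, but never above 25 N, which bends the contacts, and touch the cartridge only with the stick. Then lay the stick back on its mat, grip upwards, let go of it, and leave the other things on the counter as they are.

Things in the scene. Friction and masses are not known exactly. Their poses are not given: they have to be found in the camera images.
- tester: Aluminium cartridge tester, fixed to the counter. Origin on the counter surface; x = feed direction, z up. Base plate x = -160 to +130 mm, 130 mm wide, 6 mm thick; its top is the channel floor. Straight channel 60 mm wide, centred on y = 0, x = -30 to +122 mm, walls 14 mm above the floor; a closed end block behind it.
- tester_mouth (a point): Middle of the tester's open mouth, on the channel floor, at x = -150 mm of the tester (6 mm above the counter). Here two 10 mm high guide walls stand 104 mm apart; they narrow evenly to the 60 mm channel at x = -30 mm.
- cover_edge (a point): Middle of the clear cover's near edge, on the channel floor, at x = -10 mm of the tester. The 4 mm clear plastic cover lies over the channel from here to x = +120 mm; its underside is 14 mm above the channel floor, its top 24 mm above the counter: no gripper fits beneath.
- block_rest (a point): Fixed point of the tester on the channel floor at x = +75 mm. The connector block's face, when fully forward, is up to 15 mm before or behind this point: the depth setting, which shifts block and end stop together, is not measured. With the block fully back the cartridge's centre is at x = 37.5 to 67.5 mm of the tester.
- connector (a joint): Black connector block, 54 mm wide, 9 mm high, in the channel under the cover. Slides along the tester's x: 0 = fully forward (towards the mouth), 0.010 m = fully back at its solid end stop. Starts at 0 to 0.003, stays where it is left (no spring), takes about 7 N to slide; at the stop the force rises steeply.
- cartridge: The grey game cartridge to be loaded, 65 (x) x 57 (y) x 8 mm, about 45 g, lying flat and somewhat crooked in the tester's open mouth, its centre about 100 to 114 mm before the tester's origin. Origin at the centre of its underside; +x is the leading edge, roughly along the tester's +x.
- push_stick: Wooden push stick, about 130 g. Origin on its underside, below the middle of the grip. A flat bar 22 mm wide, 8 mm high along x from -60 to +150 mm ends in a nose 42 mm wide whose flat front face (x = +150) does the pushing. The upright grip, 50 (x) x 14 (y) mm, from 8 to 50 mm above the underside, is pinched from above across its 14 mm. Starts flat on its mat.
- stick_mat: Thin grey mat, 270 (x) x 140 (y) x 2 mm, fixed flat on the counter. Origin at the centre of its underside. The stick must end on it: its centre, the point 45 mm ahead of the stick's origin, over the mat.
- stick_center (a point): Middle of the push stick's underside, 45 mm from its origin towards the nose.
- spare_cartridge: Bystander: another cartridge of the same kind, lying on the counter outside the tester, on the robot's side of it. Origin at the centre of its underside.
- pen_pot: Bystander: round plastic pot with pens, 72 mm across and 95 mm high (pens to 145 mm), beyond the tester. Origin under its centre.
- game_cases: Bystander: stack of four game cases, 110 x 175 x 44 mm, beyond the tester. Origin under its centre.
- tape_dispenser: Bystander: light grey tape dispenser, 60 x 150 x 90 mm, to the right of the mat. Origin under its centre.
- card_terminal: Bystander: grey card terminal with keys, 75 x 160 x 34 mm, to the left of the tester. Origin under its centre.
Mind the look-alikes: they are no part of the job. Several things have the shape of the push_stick; the one meant has the colours described above.

How it is judged:
On the way, in this order (a step that is already met when the one before it is completed fails the run):
1. the push stick is picked up off its mat in the gripper (height (world z) of push_stick above 0.015 m and contact force between the fingers and push_stick above 2 N), for 0.2 s.
2. the held stick has pushed cartridge and connector block fully back and presses there with at least 10 N (value of joint connector above 0.0085 m and x of cartridge in the frame of tester above 0.032 m and contact force between push_stick and cartridge above 10 N and contact force between the fingers and push_stick above 2 N), for 0.1 s.
At the end, for the whole second after the job is handed in: The connector block is back at its stop (joint above 8.5 mm of 10) with the cartridge flat in the channel against it, straight within 0.1 rad; the push stick lies still, flat and grip upwards, with its middle (site stick_center) over the mat (value of joint connector above 0.0085 m and x of cartridge in the frame of tester between 0.032 and 0.074 m and height (world z) of cartridge below 0.01 m and angle between the x axis of cartridge and the x axis of tester, either way round below 0.1 rad and x of stick_center in the frame of stick_mat between -0.135 and 0.135 m and y of stick_center in the frame of stick_mat between -0.07 and 0.07 m and height (world z) of push_stick below 0.008 m and angle between push_stick's own z axis and vertical below 0.08 rad and linear speed of each of push_stick, cartridge below 0.02 m/s); the robot touches nothing.
It fails at once if the stick pushes on the cartridge with more than 25 N (contact force between push_stick and cartridge above 25 N).
It fails at once if the gripper or arm touches the cartridge (contact force between any of the fingers, the arm and cartridge above 0.5 N).
It fails at once if one of the other things on the counter (spare cartridge, pen pot, game cases, tape dispenser, card terminal) is shoved by more than 20 mm (distance of any of spare_cartridge, pen_pot, game_cases, tape_dispenser, card_terminal from where it was at the start of the episode above 0.02 m).
It also fails if it takes over 66 s, if anything falls off the work surface, if the arm or the gripper's body presses on something with over 40 N, if the wrist force passes 120 N, or if a joint passes its speed limit or range.

## Working session

There is one attempt and no reset: what is moved stays moved. The work goes in short steps, Python scripts to look and compute and a tool call to move; the robot and the scene stay as the last step left them, time stands still between calls to the robot, and variables do not carry over. Pictures are saved under pics/ and viewed, and the job is handed in when it is done.

Besides the shell and the picture viewer there is one more tool, called after ">>>" in YAML: its name, and indented under it one key for each argument. apply_moves: Moves the arm, as the interface text tells. Shift numbers are shares of 0.025 m and turn numbers shares of 6 degrees, none past 1 either way. Its arguments: {"type":"object","properties":{"series":{"type":"array","items":{"type":"array"}},"fingers":{"type":"number"},"squeeze":{"type":"number"}},"required":["series"]}

```bash
ls; mkdir -p pics; python3 - <<'E'
from cell import robot
import cv2,numpy as np
o=robot.get_obs();print(o)
for n in ["scene","top","wrist"]:
    p,d=robot.snapshot(n);cv2.imwrite(f"pics/{n}0.png",p);np.save(f"pics/{n}0.npy",d)
    print(n,robot.get_calibration(n))
E
```

```text
pics
{'time': 0.0, 'qpos': array([ 1.16539271e+00,  3.51218657e-01,  1.65240594e+00,  4.42332949e-06,
        1.13913656e+00, -8.46231119e-02]), 'qd': array([-0.00036947, -0.00197231,  0.00080566, -0.00106677, -0.0009018 ,
        0.00050576]), 'tau': array([-1.75803751e-03, -4.97314239e+01, -2.85258919e+01,  6.97997119e-02,
        2.56473647e-02, -5.49052959e-05]), 'position': array([0.17335538, 0.52182939, 0.40421784]), 'eef_rot': array([-3.14042867e+00, -1.02765340e-04,  2.82081023e+00]), 'ft_force': array([ 0.81854662, -0.02183187,  0.1907318 ]), 'torque': array([ 0.01088252, -0.0511075 ,  0.01941464]), 'grip_width': 1.0019614327943447}
scene {'fx': 469.1978771203629, 'fy': 469.1978771203629, 'cx': 273.6048690612993, 'cy': 214.72498791336, 'R': array([[-0.8378081 ,  0.54574245,  0.01558103],
       [ 0.29120962,  0.47083247, -0.83277472],
       [-0.46181657, -0.69316806, -0.55339271]]), 't': array([ 0.41557117, -0.09829123,  1.62695602])}
top {'fx': 469.82189433006874, 'fy': 469.82189433006874, 'cx': 278.95523396510043, 'cy': 214.66376731568232, 'R': array([[ 0.02185941, -0.99975185,  0.00428917],
       [-0.99819583, -0.02206496, -0.05584097],
       [ 0.05592175, -0.00306078, -0.99843046]]), 't': array([-0.06079828,  0.48364529,  1.39818616])}
wrist {'fx': 325.19226210127806, 'fy': 325.19226210127806, 'cx': 279.90828428012054, 'cy': 210.5778712297647, 'T_tool_cam': array([[ 1.34244539e-03, -9.62657363e-01, -2.70719412e-01,
         7.56221748e-02],
       [ 9.99998319e-01,  1.63038383e-03, -8.38720292e-04,
         3.51929685e-05],
       [ 1.24877682e-03, -2.70717831e-01,  9.62657933e-01,
         1.96740734e-02],
       [ 0.00000000e+00,  0.00000000e+00,  0.00000000e+00,
         1.00000000e+00]])}
```

View pics/top0.png

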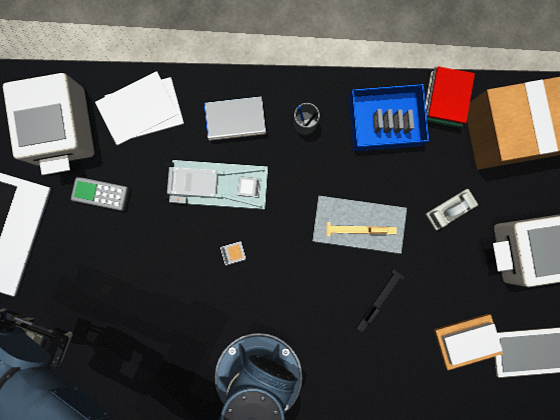

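View pics/scene0.png

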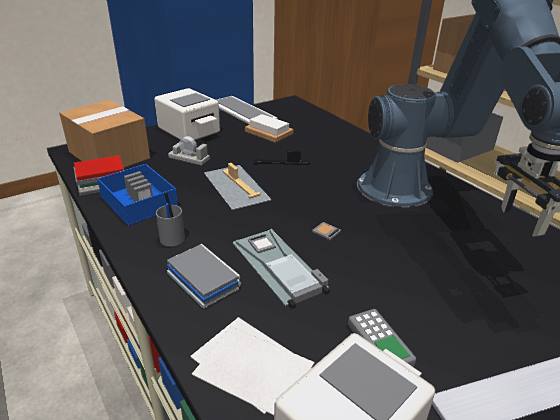

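View pics/wrist0.png

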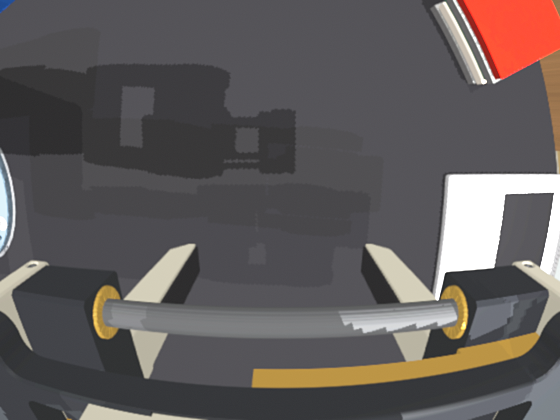

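The top view shows the tester at (217,185) with its mouth on the right and the cartridge at (248,187). The mat is at (360,225), holding the wooden stick with its nose at (330,230) and grip at (378,231). A black look-alike stick is at (380,300). I'll zoom in for exact pixels.

```bash
python3 - <<'E'
import cv2,numpy as np
p=cv2.imread("pics/top0.png")
cv2.imwrite("pics/z1.png",cv2.resize(p[150:220,155:280],None,fx=6,fy=6,interpolation=cv2.INTER_CUBIC))
cv2.imwrite("pics/z2.png",cv2.resize(p[185:265,300:420],None,fx=6,fy=6,interpolation=cv2.INTER_CUBIC))
E
```

```text
(no output)
```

View pics/z1.png

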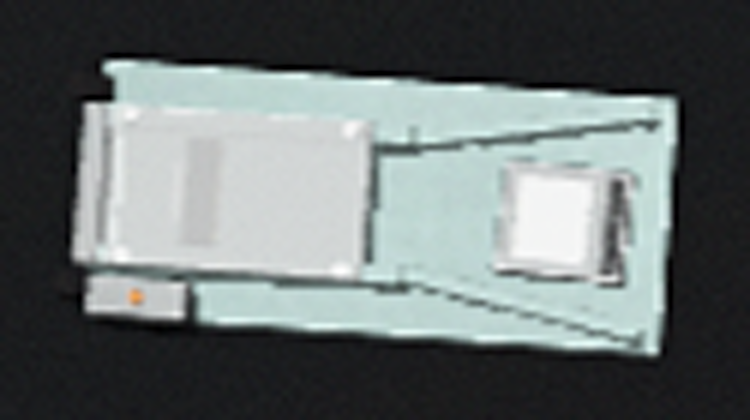

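View pics/z2.png

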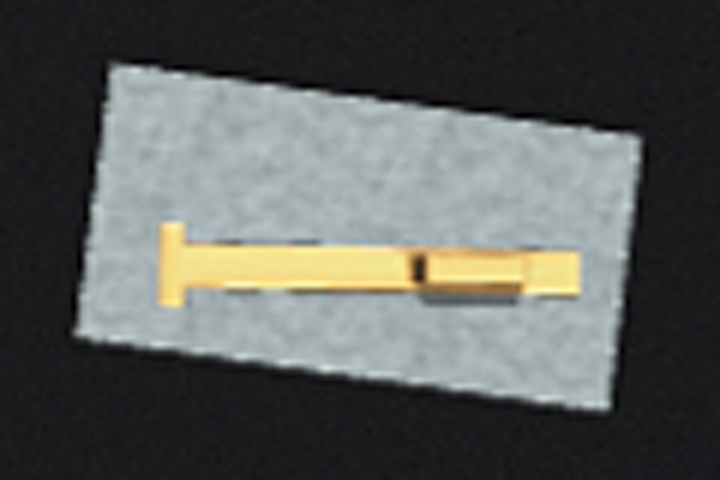

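```bash
cat > h.py <<'E'
import numpy as np,cv2
def ray(cal,uv,z):
    R,t=cal["R"],cal["t"]; d=R.T@np.array([(uv[0]-cal["cx"])/cal["fx"],(uv[1]-cal["cy"])/cal["fy"],1]); c=-R.T@t
    return c+d*(z-c[2])/d[2]
def proj(cal,X):
    q=cal["R"]@np.asarray(X)+cal["t"]; return np.array([cal["fx"]*q[0]/q[2]+cal["cx"],cal["fy"]*q[1]/q[2]+cal["cy"]])
def fwpts(cal,T,img,name,frames,z0=None):pass
E
python3 - <<'E'
from cell import robot
from h import *
c=robot.get_calibration("top")
def Z(o,p,z):
    return ray(c,(o[0]+(p[0]+.5)/6-.5,o[1]+(p[1]+.5)/6-.5),z)
A=(155,150);B=(300,185)
np.set_printoptions(precision=4,suppress=True)
for n,o,ps,z in [("plate",A,[(677,98),(658,353),(105,62),(200,324)],.006),("walls",A,[(660,122),(640,342),(415,150),(405,287)],.016),("cover",A,[(375,120),(366,277),(112,103),(100,263)],.024),
 ("cart",A,[(508,163),(634,174),(618,284),(495,270)],.014),
 ("mat",B,[(110,62),(642,135),(610,410),(75,338)],.002),("stick",B,[(160,222),(160,307),(580,253),(580,297)],.010),("grip",B,[(426,252),(523,252),(523,284),(426,284)],.052)]:
    print(n);[print(Z(o,p,z)[:2]) for p in ps]
def ang(a,b): d=b-a; return np.arctan2(d[1],d[0])
m=lambda o,a,b,z:(Z(o,a,z)+Z(o,b,z))/2
m0=m(A,(677,98),(658,353),.006); m1=m(A,(415,150),(405,287),.016); m2=m(A,(112,103),(100,263),.024)
print("tester yaw", ang(m0,m1),ang(m0,m2),ang(Z(A,(677,98),.006),Z(A,(105,62),.006)), ang(Z(A,(658,353),.006),Z(A,(677,98),.006))+np.pi/2)
print(m0,m1)
n=m(B,(160,222),(160,307),.01);t=m(B,(580,253),(580,297),.01);print("stick yaw",ang(t,n),n,t,np.linalg.norm(n-t))
E
```

```text
plate
[ 0.6328 -0.0119]
[ 0.5032 -0.0053]
[0.6447 0.2781]
[0.5127 0.2257]
walls
[ 0.6189 -0.0039]
[0.5079 0.0035]
[0.602  0.1188]
[0.5328 0.1218]
cover
[0.6155 0.1382]
[0.5367 0.1404]
[0.6211 0.2698]
[0.5407 0.273 ]
cart
[0.5967 0.0721]
[0.5926 0.0086]
[0.5369 0.0153]
[0.5426 0.0772]
mat
[ 0.5482 -0.1672]
[ 0.5171 -0.4371]
[ 0.378  -0.4219]
[ 0.4083 -0.152 ]
stick
[ 0.4673 -0.193 ]
[ 0.4247 -0.1937]
[ 0.4564 -0.4041]
[ 0.4344 -0.4043]
grip
[ 0.4538 -0.3184]
[ 0.4548 -0.3657]
[ 0.4392 -0.3658]
[ 0.4382 -0.3186]
tester yaw 1.5756088947973403 1.5248363443976436 1.5300246429712783 1.5202049849194226
[ 0.568  -0.0086  0.006 ] [0.5674 0.1203 0.016 ]
stick yaw 1.567722500021713 [ 0.446  -0.1934  0.01  ] [ 0.4454 -0.4042  0.01  ] 0.2108559656855141
```

>>> apply_moves:
  series:
    - [[0,0,0],[0,0,1]]
    - [[0,0,0],[0,0,1]]
    - [[0,0,0],[0,0,1]]
    - [[0,0,0],[0,0,1]]
    - [[0,0,0],[0,0,1]]
    - [[0,0,0],[0,0,1]]
    - [[0,0,0],[0,0,1]]
    - [[0,0,0],[0,0,1]]
  fingers: 0

```text
time: 0.82
position: [0.1734, 0.5219, 0.4045]
eef_rot: [-3.141, 0.0, 1.978]
ft_force: [-0.4, 0.2, 0.4]
grip_width: 1.005
```

>>> apply_moves:
  series:
    - [[0,0,0],[0,0,1]]
    - [[0,0,0],[0,0,1]]
    - [[0,0,0],[0,0,1]]
    - [[0,0,0],[0,0,0.96]]
    - [[-1,0.3,0],[0,0,0]]
    - [[-1,0.3,0],[0,0,0]]
    - [[-1,0.3,0],[0,0,0]]
    - [[-1,0.3,0],[0,0,0]]

```text
time: 1.48
position: [0.2032, 0.4207, 0.4044]
eef_rot: [-3.141, 0.0, 1.569]
ft_force: [-0.1, -0.2, 0.1]
grip_width: 1.002
```

>>> apply_moves:
  series:
    - [[-1,0.3,0],[0,0,0]]
    - [[-1,0.3,0],[0,0,0]]
    - [[-1,0.3,0],[0,0,0]]
    - [[-1,0.3,0],[0,0,0]]
    - [[-1,0.3,0],[0,0,0]]
    - [[-1,0.3,0],[0,0,0]]
    - [[-1,0.3,0],[0,0,0]]
    - [[-1,0.3,0],[0,0,0]]

```text
time: 2.15
position: [0.2626, 0.2205, 0.4047]
eef_rot: [-3.142, 0.0, 1.569]
ft_force: [0.5, 0.4, -0.3]
grip_width: 0.998
```

>>> apply_moves:
  series:
    - [[-1,0.3,0],[0,0,0]]
    - [[-1,0.3,0],[0,0,0]]
    - [[-1,0.3,0],[0,0,0]]
    - [[-1,0.3,0],[0,0,0]]
    - [[-1,0.3,0],[0,0,0]]
    - [[-1,0.3,0],[0,0,0]]
    - [[-1,0.3,0],[0,0,0]]
    - [[-1,0.3,0],[0,0,0]]

```text
time: 2.82
position: [0.3222, 0.0203, 0.4048]
eef_rot: [3.141, 0.0, 1.568]
ft_force: [0.4, 0.2, 0.6]
grip_width: 1.003
```

>>> apply_moves:
  series:
    - [[0.2,1,0],[0,0,0]]
    - [[0.2,1,0],[0,0,0]]
    - [[0.2,1,0],[0,0,0]]
    - [[0.2,1,0],[0,0,0]]
    - [[0.2,1,0],[0,0,0]]
    - [[0.2,1,0],[0,0,0]]
    - [[0.2,1,0],[0,0,0]]
    - [[0,0,0],[0,0,0]]

```text
time: 3.48
position: [0.5001, 0.0566, 0.4044]
eef_rot: [3.14, -0.0, 1.569]
ft_force: [-0.2, -0.5, -0.2]
grip_width: 1.001
```

```bash
python3 - <<'E'
from cell import robot
import cv2,numpy as np,json
o=robot.get_obs();print(o["position"],o["eef_rot"])
p,d=robot.snapshot("wrist");cv2.imwrite("pics/w1.png",p);np.save("pics/w1.npy",d)
np.savez("pics/w1p.npz",p=o["position"],r=o["eef_rot"])
E
```

```text
[0.50014976 0.05663277 0.40436313] [ 3.14048519e+00 -1.72429895e-04  1.56850704e+00]
```

View pics/w1.png

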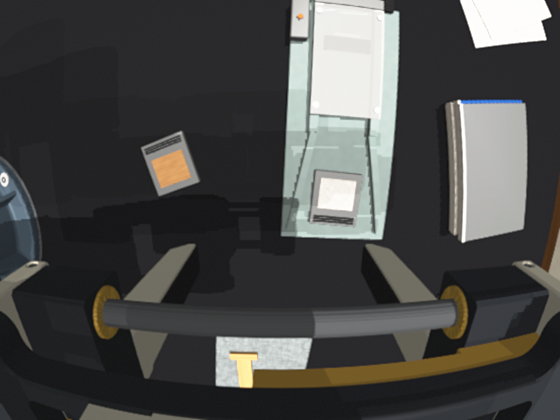

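The wrist view shows the whole tester: cover near edge at about (345,117), cartridge at (337,197), plate end at about (332,238). Next I'll zoom and fit.

```bash
python3 - <<'E'
import cv2
p=cv2.imread("pics/w1.png")
cv2.imwrite("pics/w1a.png",cv2.resize(p[105:245,275:405],None,fx=4,fy=4,interpolation=cv2.INTER_CUBIC))
E
```

```text
(no output)
```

View pics/w1a.png

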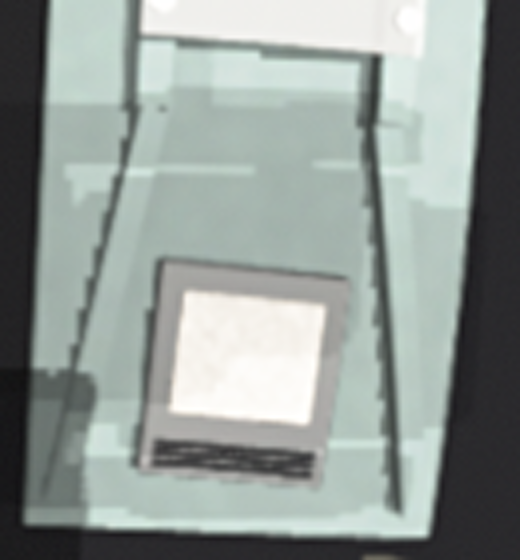

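```bash
cat >> h.py <<'E'
from scipy.spatial.transform import Rotation as Ro
def wray(cal,uv,z,pos,rot):
    x=(uv[0]-cal["cx"])/cal["fx"];y=(uv[1]-cal["cy"])/cal["fy"];r=np.hypot(x,y)
    d=np.array([x/r*np.sin(r),y/r*np.sin(r),np.cos(r)])
    W=np.eye(4);W[:3,:3]=Ro.from_euler("xyz",rot).as_matrix();W[:3,3]=pos
    T=W@cal["T_tool_cam"]; d=T[:3,:3]@d;c=T[:3,3]
    return c+d*(z-c[2])/d[2]
E
python3 - <<'E'
from cell import robot
from h import *
np.set_printoptions(precision=4,suppress=True)
c=robot.get_calibration("wrist");q=np.load("pics/w1p.npz")
f=lambda p,z:wray(c,(275+(p[0]+.5)/4-.5,105+(p[1]+.5)/4-.5),z,q["p"],q["r"])[:2]
for n,ps,z in [("plate",[(25,523),(430,537)],.006),("cover",[(140,38),(424,55)],.024),("cart",[(160,260),(350,278),(318,487),(135,468)],.014),("walltop",[(45,495),(398,512),(135,110),(370,125)],.016)]:
    P=[f(p,z) for p in ps];print(n,*P)
    if len(P)==2: d=P[1]-P[0];print(" yaw",np.arctan2(d[1],d[0])+np.pi/2,"mid",(P[0]+P[1])/2,np.linalg.norm(d))
E
```

```text
plate [ 0.5012 -0.007 ] [ 0.6316 -0.013 ]
 yaw 1.5244036455426062 mid [ 0.5664 -0.01  ] 0.13058486317899037
cover [0.5327 0.1399] [0.6139 0.1382]
 yaw 1.549316428940267 mid [0.5733 0.1391] 0.08117993514179046
cart [0.5401 0.0763] [0.5969 0.0718] [0.5908 0.0071] [0.5342 0.0134]
walltop [0.5071 0.0057] [ 0.6167 -0.0007] [0.5322 0.1196] [0.6005 0.1171]
```

>>> apply_moves:
  series:
    - [[-1,-0.14,0],[0,0,0]]
    - [[-1,-0.14,0],[0,0,0]]
    - [[-1,-0.14,0],[0,0,0]]
    - [[-1,-0.14,0],[0,0,0]]
    - [[-1,-0.14,0],[0,0,0]]
    - [[-1,-0.14,0],[0,0,0]]
    - [[-1,-0.14,0],[0,0,0]]
    - [[-1,-0.14,0],[0,0,0]]

```text
time: 4.2
position: [0.4676, -0.1448, 0.4048]
eef_rot: [-3.141, -0.0, 1.568]
ft_force: [0.1, -0.5, 0.0]
grip_width: 1.002
```

>>> apply_moves:
  series:
    - [[-1,-0.14,0],[0,0,0]]
    - [[-1,-0.14,0.3],[0,0,0]]
    - [[-1,-0.14,0.6],[0,0,0]]
    - [[-1,-0.14,1],[0,0,0]]
    - [[-1,-0.14,1],[0,0,0]]
    - [[-1,-0.14,1],[0,0,0]]
    - [[-1,-0.14,0.5],[0,0,0]]
    - [[-1,-0.14,0],[0,0,0]]

```text
time: 4.87
position: [0.4387, -0.344, 0.2918]
eef_rot: [-3.138, -0.004, 1.568]
ft_force: [-0.0, -0.2, 0.3]
grip_width: 0.997
```

```bash
python3 - <<'E'
from cell import robot
import cv2,numpy as np,json
o=robot.get_obs();print(o["position"],o["eef_rot"])
p,d=robot.snapshot("wrist");cv2.imwrite("pics/w2.png",p)
np.savez("pics/w2p.npz",p=o["position"],r=o["eef_rot"])
E
```

```text
[ 0.43865525 -0.34402577  0.29180494] [-3.13758878 -0.00365791  1.56817283]
```

View pics/w2.png

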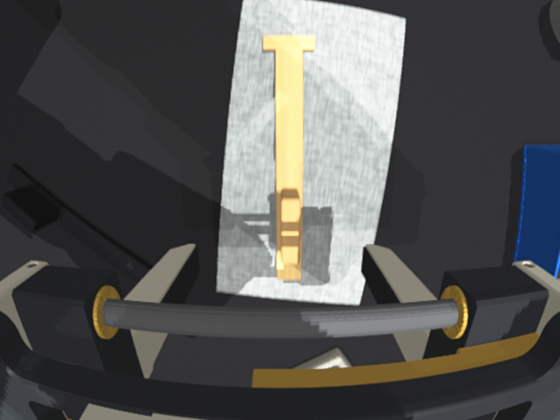

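The stick is the yellow one on the grey mat, with nose front at (289,36) and tail at (289,281), slightly right of the tool axis. Checking the offset.

```bash
python3 - <<'E'
from cell import robot
from h import *
np.set_printoptions(precision=4,suppress=True)
c=robot.get_calibration("wrist");q=np.load("pics/w2p.npz");o=robot.get_obs();print(o["position"],o["eef_rot"])
f=lambda p,z:wray(c,p,z,q["p"],q["r"])[:2]
a=(f((262,36),.01)+f((316,36),.01))/2;b=f((288.5,281),.01);d=a-b
print(a,b,np.linalg.norm(d),np.arctan2(d[1],d[0]), b+d*60/210)
E
```

```text
[ 0.4385 -0.3477  0.2935] [-3.1399 -0.0004  1.5667]
[ 0.4446 -0.197 ] [ 0.4448 -0.408 ] 0.21101621093657771 1.5719459932404365 [ 0.4448 -0.3477]
```

>>> apply_moves:
  series:
    - [[0.08,0.26,0],[0,0,0]]
    - [[0,0,1],[0,0,0]]
    - [[0,0,1],[0,0,0]]
    - [[0,0,1],[0,0,0]]
    - [[0,0,0.5],[0,0,0]]
    - [[0,0,0.2],[0,0,0]]
    - [[0,0,0],[0,0,0]]
    - [[0,0,0],[0,0,0]]

```text
time: 5.58
position: [0.4471, -0.3417, 0.2033]
eef_rot: [3.141, 0.001, 1.569]
ft_force: [0.3, 0.3, -0.2]
grip_width: 0.997
```

>>> apply_moves:
  series:
    - [[0,0,0],[0,0,0]]
    - [[0,0,0],[0,0,0]]
    - [[0,0,0],[0,0,0]]
    - [[0,0,0],[0,0,0]]
    - [[0,0,0],[0,0,0]]
    - [[0,0,0],[0,0,0]]
    - [[0,0,0],[0,0,0]]
    - [[0,0,0],[0,0,0]]
  fingers: 1
  squeeze: 50

```text
time: 6.25
position: [0.4468, -0.3417, 0.2022]
eef_rot: [-3.142, -0.0, 1.568]
ft_force: [0.5, -0.2, -0.2]
grip_width: 0.474
```

>>> apply_moves:
  series:
    - [[0,0,0],[0,0,0]]
    - [[0,0,0],[0,0,0]]
    - [[0,0,0],[0,0,0]]
    - [[0,0,0],[0,0,0]]
    - [[0,0,0],[0,0,0]]
    - [[0,0,0],[0,0,0]]
    - [[0,0,0],[0,0,0]]
    - [[0,0,0],[0,0,0]]

```text
time: 6.92
position: [0.4467, -0.3417, 0.2022]
eef_rot: [-3.141, -0.0, 1.568]
ft_force: [-0.6, -0.5, 0.5]
grip_width: 0.148
```

>>> apply_moves:
  series:
    - [[0,0,0],[0,0,0]]
    - [[0,0,0],[0,0,0]]
    - [[0,0,0],[0,0,0]]
    - [[0,0,0],[0,0,0]]

```text
time: 7.25
position: [0.4468, -0.3417, 0.2022]
eef_rot: [-3.142, -0.0, 1.568]
ft_force: [-1.2, 0.7, -0.3]
grip_width: 0.15
```

>>> apply_moves:
  series:
    - [[0,0,-0.4],[0,0,0]]
    - [[0,0,-0.7],[0,0,0]]
    - [[0,0,-0.7],[0,0,0]]
    - [[0,0,-0.6],[0,0,0]]
    - [[0,0,0],[0,0,0]]
    - [[0,0,0],[0,0,0]]

```text
time: 7.75
position: [0.4469, -0.3418, 0.2629]
eef_rot: [3.14, 0.001, 1.568]
ft_force: [0.2, -0.2, -1.9]
grip_width: 0.149
```

>>> apply_moves:
  series:
    - [[0.5,0.3,0],[0,0,0]]
    - [[1,0.66,0],[0,0,0]]
    - [[1,0.66,0],[0,0,0]]
    - [[1,0.66,0],[0,0,0]]
    - [[1,0.66,0],[0,0,0]]
    - [[1,0.66,0],[0,0,0]]
    - [[1,0.66,0],[0,0,0]]
    - [[0.5,0.3,0],[0,0,0.43]]

```text
time: 8.42
position: [0.5623, -0.1644, 0.261]
eef_rot: [-3.14, -0.001, 1.526]
ft_force: [-0.2, 0.5, -1.6]
grip_width: 0.145
```

>>> apply_moves:
  series:
    - [[0,0,0],[0,0,0]]
    - [[0,0,0],[0,0,0]]

```text
time: 8.58
position: [0.5611, -0.1665, 0.2612]
eef_rot: [-3.14, -0.0, 1.526]
ft_force: [0.0, 0.6, -1.9]
grip_width: 0.149
```

```bash
python3 - <<'E'
from cell import robot
import cv2,numpy as np,json
o=robot.get_obs();print(o["position"],o["eef_rot"])
p,d=robot.snapshot("wrist");cv2.imwrite("pics/w3.png",p)
np.savez("pics/w3p.npz",p=o["position"],r=o["eef_rot"])
p,d=robot.snapshot("top");cv2.imwrite("pics/t3.png",cv2.resize(p[150:250,155:335],None,fx=4,fy=4,interpolation=cv2.INTER_CUBIC))
E
```

```text
[ 0.56105816 -0.16653762  0.26117488] [-3.14000962e+00 -3.52734585e-04  1.52559077e+00]
```

View pics/w3.png

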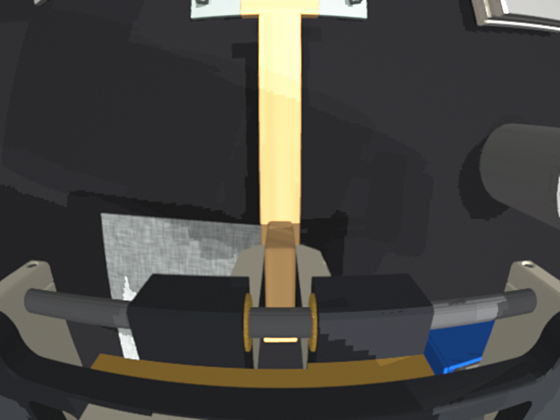

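View pics/t3.png

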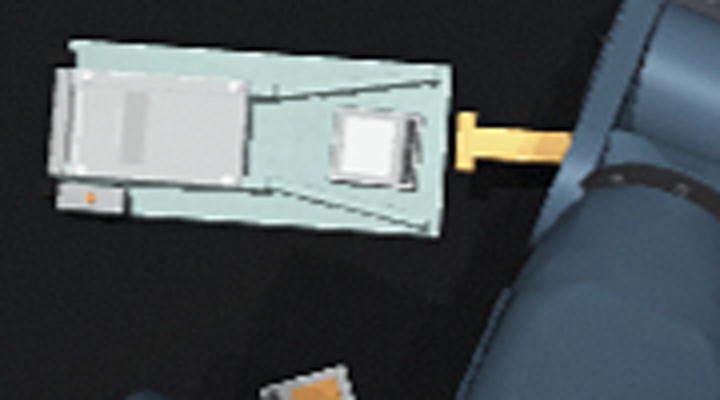

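The stick is held straight, its nose just short of the tester plate at zoomed (458,142) and aligned with the channel. Now I'll measure the nose in the tester frame.

```bash
cat >> h.py <<'E'
O=np.array([.5748,.1505]);yt=1.523
def tf(p):
    d=np.asarray(p)[:2]-O;c,s=np.cos(yt),np.sin(yt);return np.array([c*d[0]+s*d[1],-s*d[0]+c*d[1]])
E
python3 - <<'E'
from cell import robot
from h import *
np.set_printoptions(precision=4,suppress=True)
c=robot.get_calibration("top")
for p in [(457,115),(457,170),(566,132),(566,161)]:
    P=ray(c,(155+(p[0]+.5)/4-.5,150+(p[1]+.5)/4-.5),.069);print(P,tf(P))
print(tf((.5611,-.1665)))
E
```

```text
[ 0.5865 -0.0185  0.069 ] [-0.1682 -0.0197]
[ 0.5464 -0.0194  0.069 ] [-0.171   0.0202]
[ 0.5759 -0.0977  0.069 ] [-0.2479 -0.0129]
[ 0.5547 -0.0981  0.069 ] [-0.2493  0.0082]
[-0.3173 -0.0015]
```

>>> apply_moves:
  series:
    - [[0.7,-0.04,0],[0,0,0]]
    - [[0,0,0.7],[0,0,0]]
    - [[0,0,0.7],[0,0,0]]
    - [[0,0,0.5],[0,0,0]]
    - [[0,0,0.2],[0,0,0]]
    - [[0,0,0],[0,0,0]]
    - [[0,0,0],[0,0,0]]

```text
time: 9.27
position: [0.5611, -0.15, 0.21]
eef_rot: [3.142, 0.0, 1.523]
ft_force: [0.1, -0.4, -1.9]
grip_width: 0.149
```

```bash
python3 - <<'E'
from cell import robot
from h import *
o=robot.get_obs();print(o["position"],o["eef_rot"],o["ft_force"],tf(o["position"]))
p,d=robot.snapshot("wrist");cv2.imwrite("pics/w4.png",p)
p,d=robot.snapshot("scene");cv2.imwrite("pics/s4.png",cv2.resize(p[160:300,200:350],None,fx=4,fy=4,interpolation=cv2.INTER_CUBIC))
E
```

```text
[ 0.56106772 -0.14999312  0.20998024] [3.14151052e+00 4.92131210e-05 1.52284796e+00] [ 0.09199808 -0.389164   -1.87774774] [-0.30080605 -0.0006404 ]
```

View pics/w4.png

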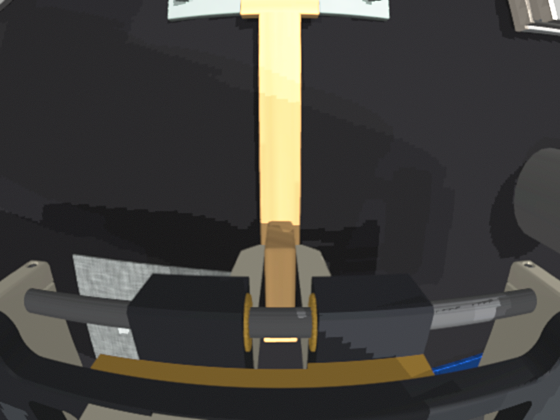

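View pics/s4.png

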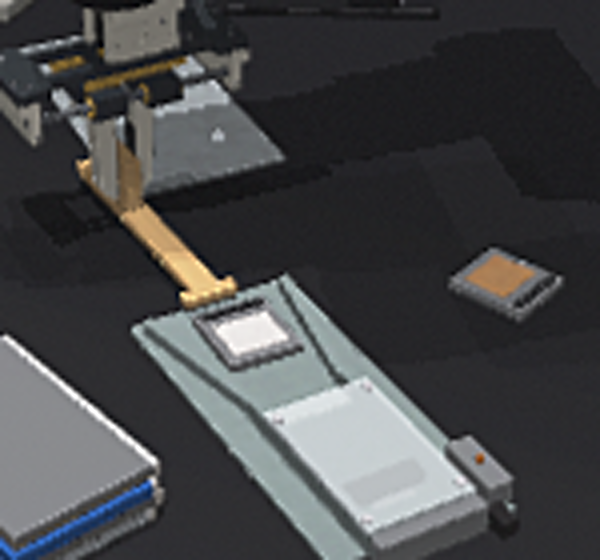

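>>> apply_moves:
  series:
    - [[0,0,0.08],[0,0,0]]
    - [[0.1,0,0],[0,0,0]]
    - [[0.1,0,0],[0,0,0]]
    - [[0.1,0,0],[0,0,0]]
    - [[0.1,0,0],[0,0,0]]
    - [[0.1,0,0],[0,0,0]]
    - [[0.1,0,0],[0,0,0]]
    - [[0.1,0,0],[0,0,0]]

```text
time: 10.03
position: [0.5619, -0.1317, 0.2078]
eef_rot: [3.141, 0.0, 1.523]
ft_force: [0.3, -1.3, -1.2]
grip_width: 0.147
```

>>> apply_moves:
  series:
    - [[0.1,0,0],[0,0,0]]
    - [[0.1,0,0],[0,0,0]]
    - [[0.1,0,0],[0,0,0]]
    - [[0.1,0,0],[0,0,0]]
    - [[0.1,0,0],[0,0,0]]
    - [[0.1,0,0],[0,0,0]]
    - [[0.1,0,0],[0,0,0]]
    - [[0.1,0,0],[0,0,0]]

```text
time: 10.7
position: [0.5628, -0.1118, 0.2077]
eef_rot: [3.142, 0.0, 1.523]
ft_force: [-0.3, 0.4, -0.6]
grip_width: 0.147
```

```bash
python3 - <<'E'
from cell import robot
from h import *
o=robot.get_obs();print(o["position"],o["eef_rot"],o["ft_force"],tf(o["position"]))
p,d=robot.snapshot("top");cv2.imwrite("pics/t5.png",cv2.resize(p[150:220,155:280],None,fx=5,fy=5,interpolation=cv2.INTER_CUBIC))
E
```

```text
[ 0.56283703 -0.11176907  0.20774334] [3.14155864e+00 9.70586631e-06 1.52332443e+00] [-0.33170115  0.44543448 -0.60402864] [-0.26254112 -0.00058142]
```

View pics/t5.png

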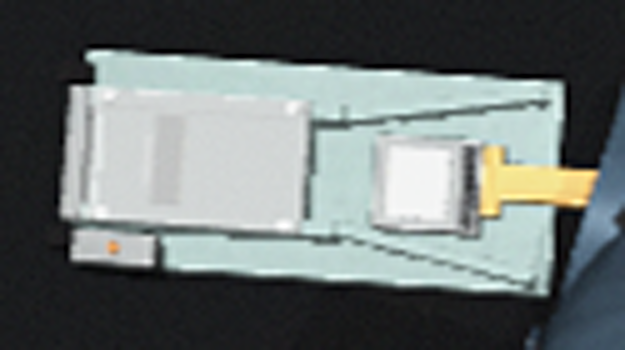

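The nose is flush on the cartridge's rear, zoomed (482,182), and the cartridge is nearly straight. I'll keep going into the channel.

>>> apply_moves:
  series:
    - [[0.1,0,0],[0,0,0]]
    - [[0.1,0,0],[0,0,0]]
    - [[0.1,0,0],[0,0,0]]
    - [[0.1,0,0],[0,0,0]]

```text
time: 11.08
position: [0.5633, -0.1018, 0.2077]
eef_rot: [3.142, 0.0, 1.523]
ft_force: [0.3, -1.2, -1.5]
grip_width: 0.15
```

>>> apply_moves:
  series:
    - [[0.08,0,0],[0,0,0]]
    - [[0.08,0,0],[0,0,0]]
    - [[0.08,0,0],[0,0,0]]
    - [[0.08,0,0],[0,0,0]]

```text
time: 11.42
position: [0.5637, -0.0939, 0.2078]
eef_rot: [3.141, 0.0, 1.523]
ft_force: [0.9, -0.4, -2.1]
grip_width: 0.147
```

>>> apply_moves:
  series:
    - [[0.08,0,0],[0,0,0]]
    - [[0.08,0,0],[0,0,0]]
    - [[0.08,0,0],[0,0,0]]
    - [[0.08,0,0],[0,0,0]]

```text
time: 11.75
position: [0.5641, -0.0859, 0.2078]
eef_rot: [3.142, 0.0, 1.523]
ft_force: [0.2, -0.0, -1.8]
grip_width: 0.147
```

>>> apply_moves:
  series:
    - [[0.08,0,0],[0,0,0]]
    - [[0.08,0,0],[0,0,0]]
    - [[0.08,0,0],[0,0,0]]
    - [[0.08,0,0],[0,0,0]]

```text
time: 12.08
position: [0.5644, -0.0779, 0.2077]
eef_rot: [3.142, -0.0, 1.523]
ft_force: [1.0, -0.1, -1.5]
grip_width: 0.145
```

>>> apply_moves:
  series:
    - [[0.08,0,0],[0,0,0]]
    - [[0.08,0,0],[0,0,0]]
    - [[0.08,0,0],[0,0,0]]
    - [[0.08,0,0],[0,0,0]]

```text
time: 12.42
position: [0.5648, -0.0699, 0.2077]
eef_rot: [-3.142, 0.0, 1.523]
ft_force: [0.0, 0.2, -1.9]
grip_width: 0.148
```

```bash
python3 - <<'E'
from cell import robot
from h import *
o=robot.get_obs();print(o["position"],o["eef_rot"],o["ft_force"],tf(o["position"]))
p,d=robot.snapshot("top");cv2.imwrite("pics/t6.png",cv2.resize(p[150:220,155:280],None,fx=5,fy=5,interpolation=cv2.INTER_CUBIC))
E
```

```text
[ 0.56482194 -0.06987085  0.207732  ] [-3.14156932e+00  1.42012458e-05  1.52332451e+00] [ 0.02581029  0.20616387 -1.88820527] [-0.22059592 -0.00056224]
```

View pics/t6.png

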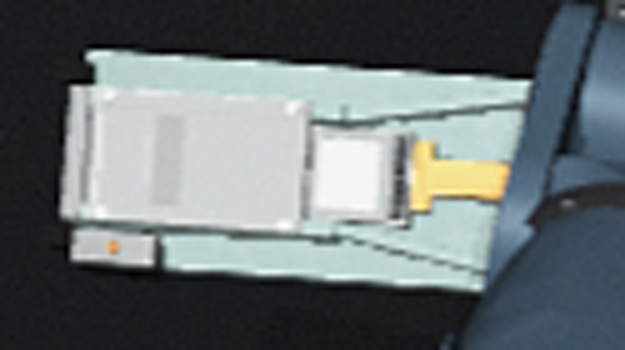

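The cartridge is inside the straight channel with its leading edge at the cover.

>>> apply_moves:
  series:
    - [[0.1,0,0],[0,0,0]]
    - [[0.1,0,0],[0,0,0]]
    - [[0.1,0,0],[0,0,0]]
    - [[0.1,0,0],[0,0,0]]
    - [[0.1,0,0],[0,0,0]]
    - [[0.1,0,0],[0,0,0]]

```text
time: 12.97
position: [0.5655, -0.0548, 0.2077]
eef_rot: [-3.142, 0.0, 1.523]
ft_force: [0.6, -0.1, -2.3]
grip_width: 0.147
```

>>> apply_moves:
  series:
    - [[0.1,0,0],[0,0,0]]
    - [[0.1,0,0],[0,0,0]]
    - [[0.1,0,0],[0,0,0]]
    - [[0.1,0,0],[0,0,0]]
    - [[0.1,0,0],[0,0,0]]
    - [[0.1,0,0],[0,0,0]]
    - [[0.1,0,0],[0,0,0]]
    - [[0.1,0,0],[0,0,0]]

```text
time: 13.63
position: [0.5665, -0.0349, 0.2077]
eef_rot: [-3.142, 0.0, 1.523]
ft_force: [0.6, -0.4, -2.1]
grip_width: 0.141
```

>>> apply_moves:
  series:
    - [[0.1,0,0],[0,0,0]]
    - [[0.1,0,0],[0,0,0]]
    - [[0.1,0,0],[0,0,0]]
    - [[0.1,0,0],[0,0,0]]
    - [[0.1,0,0],[0,0,0]]
    - [[0.1,0,0],[0,0,0]]
    - [[0.1,0,0],[0,0,0]]
    - [[0,0,0],[0,0,0]]

```text
time: 14.3
position: [0.5673, -0.0172, 0.2077]
eef_rot: [-3.142, -0.0, 1.524]
ft_force: [-0.0, 0.5, -0.8]
grip_width: 0.148
```

```bash
python3 - <<'E'
from cell import robot
from h import *
o=robot.get_obs();print(o["position"],o["eef_rot"],o["ft_force"],tf(o["position"]))
p,d=robot.snapshot("top");cv2.imwrite("pics/t7.png",cv2.resize(p[150:220,155:280],None,fx=5,fy=5,interpolation=cv2.INTER_CUBIC))
E
```

```text
[ 0.56730322 -0.01718649  0.20773504] [-3.14156344e+00 -8.48529682e-05  1.52363667e+00] [-0.02405677  0.45027742 -0.80790603] [-0.16785317 -0.00052352]
```

View pics/t7.png

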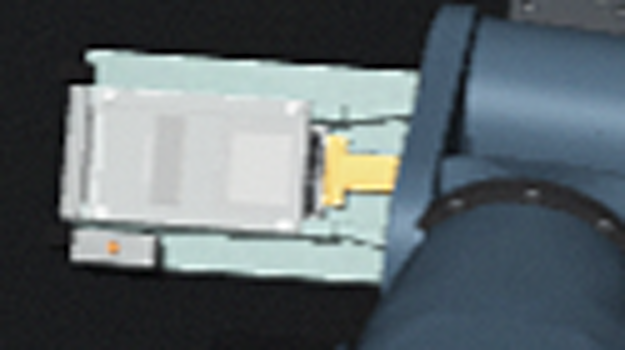

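The cartridge label shows through the cover at zoomed x ≈ 228–295. The darker stripe at 152–188 is probably the connector block, with its face at about x = 63 mm. From here I'll use smaller steps.

>>> apply_moves:
  series:
    - [[0.08,0,0],[0,0,0]]
    - [[0.08,0,0],[0,0,0]]
    - [[0.08,0,0],[0,0,0]]
    - [[0.08,0,0],[0,0,0]]
    - [[0.08,0,0],[0,0,0]]

```text
time: 14.77
position: [0.5678, -0.0075, 0.2077]
eef_rot: [-3.142, -0.0, 1.523]
ft_force: [0.0, 0.2, -1.6]
grip_width: 0.144
```

>>> apply_moves:
  series:
    - [[0.04,0,0],[0,0,0]]
    - [[0.04,0,0],[0,0,0]]
    - [[0.04,0,0],[0,0,0]]

```text
time: 15.02
position: [0.5679, -0.0046, 0.2077]
eef_rot: [-3.142, 0.0, 1.523]
ft_force: [0.7, -0.6, -2.3]
grip_width: 0.146
```

>>> apply_moves:
  series:
    - [[0.04,0,0],[0,0,0]]
    - [[0.04,0,0],[0,0,0]]
    - [[0.04,0,0],[0,0,0]]

```text
time: 15.27
position: [0.5681, -0.0016, 0.2077]
eef_rot: [-3.142, 0.0, 1.523]
ft_force: [0.5, 0.2, -2.1]
grip_width: 0.148
```

>>> apply_moves:
  series:
    - [[0.04,0,0],[0,0,0]]
    - [[0.04,0,0],[0,0,0]]
    - [[0.04,0,0],[0,0,0]]

```text
time: 15.52
position: [0.5682, 0.0014, 0.2077]
eef_rot: [-3.142, 0.0, 1.523]
ft_force: [0.0, -0.4, -2.0]
grip_width: 0.147
```

>>> apply_moves:
  series:
    - [[0.04,0,0],[0,0,0]]
    - [[0.04,0,0],[0,0,0]]

```text
time: 15.68
position: [0.5683, 0.0034, 0.2077]
eef_rot: [-3.142, -0.0, 1.523]
ft_force: [0.1, -0.7, -1.2]
grip_width: 0.148
```

>>> apply_moves:
  series:
    - [[0.04,0,0],[0,0,0]]
    - [[0.04,0,0],[0,0,0]]

```text
time: 15.85
position: [0.5684, 0.0052, 0.2078]
eef_rot: [-3.142, 0.001, 1.524]
ft_force: [-1.0, -8.4, 0.6]
grip_width: 0.148
```

>>> apply_moves:
  series:
    - [[0.04,0,0],[0,0,0]]
    - [[0.04,0,0],[0,0,0]]

```text
time: 16.02
position: [0.5686, 0.0067, 0.2079]
eef_rot: [3.141, 0.001, 1.524]
ft_force: [-0.6, -9.1, 1.1]
grip_width: 0.15
```

The block was touched at y ≈ 0.005 and slides at about 8 N. The arm lags about 0.8 mm under that load, so roughly 10 N/mm.

>>> apply_moves:
  series:
    - [[0.03,0,0],[0,0,0]]
    - [[0.03,0,0],[0,0,0]]

```text
time: 16.18
position: [0.5686, 0.0081, 0.2079]
eef_rot: [3.141, 0.001, 1.524]
ft_force: [-0.6, -8.8, 0.1]
grip_width: 0.144
```

>>> apply_moves:
  series:
    - [[0.03,0,0],[0,0,0]]
    - [[0.03,0,0],[0,0,0]]

```text
time: 16.35
position: [0.5687, 0.0096, 0.2079]
eef_rot: [3.142, 0.001, 1.524]
ft_force: [-0.5, -8.9, 0.2]
grip_width: 0.146
```

>>> apply_moves:
  series:
    - [[0.02,0,0],[0,0,0]]
    - [[0.02,0,0],[0,0,0]]

```text
time: 16.52
position: [0.5687, 0.0106, 0.2079]
eef_rot: [3.141, 0.001, 1.524]
ft_force: [-1.1, -7.9, 0.6]
grip_width: 0.147
```

>>> apply_moves:
  series:
    - [[0.02,0,0],[0,0,0]]

```text
time: 16.6
position: [0.5688, 0.0111, 0.2079]
eef_rot: [3.141, 0.001, 1.524]
ft_force: [-1.3, -8.1, 0.3]
grip_width: 0.149
```

>>> apply_moves:
  series:
    - [[0.02,0,0],[0,0,0]]

```text
time: 16.68
position: [0.5688, 0.0116, 0.2079]
eef_rot: [3.142, 0.001, 1.524]
ft_force: [-1.0, -9.0, 0.4]
grip_width: 0.146
```

Now single 0.4–0.5 mm rows until the stop.

>>> apply_moves:
  series:
    - [[0.02,0,0],[0,0,0]]

```text
time: 16.77
position: [0.5688, 0.0121, 0.2079]
eef_rot: [3.141, 0.001, 1.524]
ft_force: [-1.2, -8.6, 0.4]
grip_width: 0.149
```

>>> apply_moves:
  series:
    - [[0.02,0,0],[0,0,0]]

```text
time: 16.85
position: [0.5688, 0.0126, 0.2079]
eef_rot: [3.141, 0.001, 1.524]
ft_force: [-1.8, -8.3, -0.1]
grip_width: 0.144
```

>>> apply_moves:
  series:
    - [[0.016,0,0],[0,0,0]]

```text
time: 16.93
position: [0.5689, 0.0128, 0.2079]
eef_rot: [3.141, 0.002, 1.524]
ft_force: [-0.8, -13.4, 1.8]
grip_width: 0.148
```

>>> apply_moves:
  series:
    - [[0,0,0],[0,0,0]]

```text
time: 17.02
position: [0.5689, 0.0128, 0.208]
eef_rot: [3.141, 0.002, 1.524]
ft_force: [-1.8, -11.1, 0.9]
grip_width: 0.144
```

>>> apply_moves:
  series:
    - [[0.006,0,0],[0,0,0]]

```text
time: 17.1
position: [0.5689, 0.0128, 0.208]
eef_rot: [3.141, 0.002, 1.524]
ft_force: [-1.8, -13.4, 2.7]
grip_width: 0.151
```

>>> apply_moves:
  series:
    - [[0.01,0,0],[0,0,0]]

```text
time: 17.18
position: [0.5689, 0.0129, 0.208]
eef_rot: [3.141, 0.002, 1.524]
ft_force: [-1.9, -15.3, 2.9]
grip_width: 0.148
```

>>> apply_moves:
  series:
    - [[0,0,0],[0,0,0]]
    - [[0,0,0],[0,0,0]]

```text
time: 17.35
position: [0.5689, 0.0129, 0.2081]
eef_rot: [3.141, 0.002, 1.524]
ft_force: [-1.8, -13.5, 2.3]
grip_width: 0.146
```

>>> apply_moves:
  series:
    - [[0.012,0,0],[0,0,0]]
    - [[0,0,0],[0,0,0]]

```text
time: 17.52
position: [0.5689, 0.013, 0.2081]
eef_rot: [3.141, 0.002, 1.524]
ft_force: [-1.5, -15.1, 2.0]
grip_width: 0.144
```

>>> apply_moves:
  series:
    - [[0,0,0],[0,0,0]]
    - [[0,0,0],[0,0,0]]
    - [[0,0,0],[0,0,0]]
    - [[0,0,0],[0,0,0]]

```text
time: 17.85
position: [0.5689, 0.013, 0.2081]
eef_rot: [3.141, 0.002, 1.524]
ft_force: [-1.7, -15.1, 3.1]
grip_width: 0.151
```

```bash
python3 - <<'E'
from cell import robot
from h import *
o=robot.get_obs();print(o["position"],o["eef_rot"],o["ft_force"],tf(o["position"]))
p,d=robot.snapshot("top");cv2.imwrite("pics/t8.png",cv2.resize(p[150:220,155:280],None,fx=5,fy=5,interpolation=cv2.INTER_CUBIC))
p,d=robot.snapshot("wrist");cv2.imwrite("pics/w8.png",p)
E
```

```text
[0.5689353  0.01297159 0.20806787] [3.14132172e+00 2.45374551e-03 1.52375795e+00] [ -1.68002347 -15.13192426   3.07971081] [-0.13765155 -0.00071285]
```

View pics/t8.png

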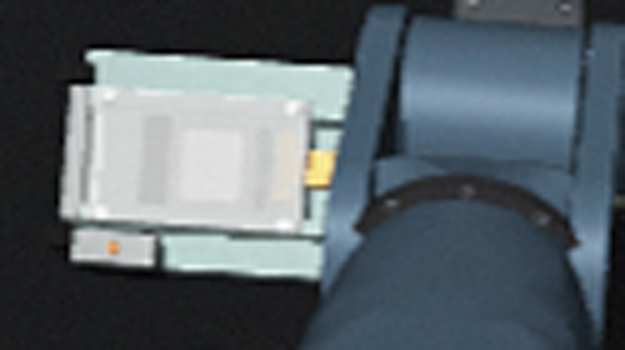

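View pics/w8.png

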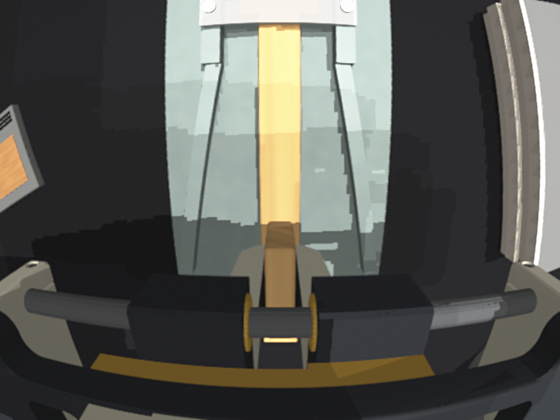

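The block stripe has moved about 8–10 mm, and the force rises without any motion, so it is at the stop. I'll add one slightly firmer nudge, then back off.

>>> apply_moves:
  series:
    - [[0.012,0,0],[0,0,0]]
    - [[0,0,0],[0,0,0]]
    - [[0,0,0],[0,0,0]]

```text
time: 18.2
position: [0.569, 0.0131, 0.2081]
eef_rot: [3.141, 0.003, 1.524]
ft_force: [-1.3, -17.9, 2.9]
grip_width: 0.149
```

>>> apply_moves:
  series:
    - [[-0.04,0,0],[0,0,0]]
    - [[-0.08,0,0],[0,0,0]]
    - [[-0.15,0,0],[0,0,0]]
    - [[-0.3,0,0],[0,0,0]]
    - [[-0.5,0,0],[0,0,0]]
    - [[-0.5,0,0],[0,0,0]]
    - [[-0.5,0,0],[0,0,0]]
    - [[-0.5,0,0],[0,0,0]]

```text
time: 18.87
position: [0.5657, -0.0511, 0.2077]
eef_rot: [3.142, 0.0, 1.523]
ft_force: [0.5, 0.1, -2.1]
grip_width: 0.146
```

>>> apply_moves:
  series:
    - [[-0.5,0,0],[0,0,0]]
    - [[-0.5,0,0],[0,0,0]]
    - [[-0.5,0,0],[0,0,0]]
    - [[-0.5,0,0],[0,0,0]]
    - [[-0.5,0,0],[0,0,0]]
    - [[-0.5,0,0],[0,0,0]]
    - [[-0.5,0,0],[0,0,0]]
    - [[-0.5,0,0],[0,0,0]]

```text
time: 19.53
position: [0.561, -0.1506, 0.2078]
eef_rot: [3.142, 0.0, 1.523]
ft_force: [-0.1, 0.7, -1.4]
grip_width: 0.148
```

```bash
python3 - <<'E'
from cell import robot
from h import *
o=robot.get_obs();print(o["position"],o["eef_rot"],o["ft_force"],tf(o["position"]))
p,d=robot.snapshot("top");cv2.imwrite("pics/t9.png",cv2.resize(p[150:220,155:280],None,fx=5,fy=5,interpolation=cv2.INTER_CUBIC))
p,d=robot.snapshot("scene");cv2.imwrite("pics/s9.png",cv2.resize(p[160:300,200:350],None,fx=4,fy=4,interpolation=cv2.INTER_CUBIC))
E
```

```text
[ 0.56097799 -0.15058987  0.20775338] [3.14153596e+00 3.67958513e-05 1.52337507e+00] [-0.12150817  0.66613341 -1.43507807] [-0.3014064  -0.00057929]
```

View pics/t9.png

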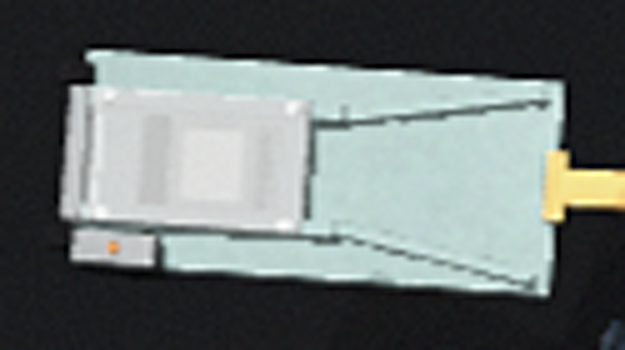

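View pics/s9.png

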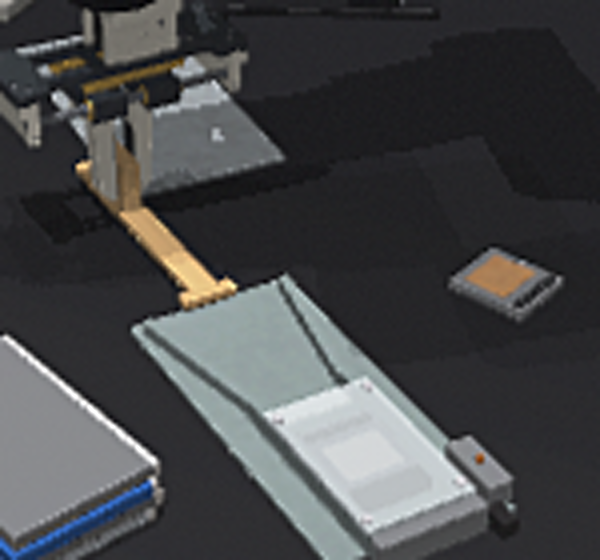

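The cartridge is seated straight under the cover against the block stripe, and the stick is clear. Now I'll lift it and carry it back to the mat.

>>> apply_moves:
  series:
    - [[0,0,-0.6],[0,0,0]]
    - [[0,0,-1],[0,0,0]]
    - [[-0.85,-0.5,-0.6],[0,0,0]]
    - [[-1,-0.53,0],[0,0,0]]
    - [[-1,-0.53,0],[0,0,0]]
    - [[-1,-0.53,0],[0,0,0]]
    - [[-1,-0.53,0],[0,0,0]]
    - [[-1,-0.53,0],[0,0,0]]

```text
time: 20.3
position: [0.4748, -0.2923, 0.2628]
eef_rot: [3.142, -0.0, 1.524]
ft_force: [0.4, 0.1, -2.5]
grip_width: 0.148
```

>>> apply_moves:
  series:
    - [[-1,-0.53,0],[0,0,0]]
    - [[-1,-0.52,0],[0,0,0]]
    - [[0,0,0],[0,0,0]]
    - [[0,0,0.8],[0,0,0]]
    - [[0,0,0.8],[0,0,0]]
    - [[0,0,0.4],[0,0,0]]
    - [[0,0,0],[0,0,0]]
    - [[0,0,0],[0,0,0]]

```text
time: 20.97
position: [0.4472, -0.34, 0.2128]
eef_rot: [-3.141, -0.001, 1.524]
ft_force: [0.0, -0.7, -1.5]
grip_width: 0.154
```

>>> apply_moves:
  series:
    - [[0,0,0.2],[0,0,0]]
    - [[0,0,0.16],[0,0,0]]
    - [[0,0,0],[0,0,0]]
    - [[0,0,0],[0,0,0]]

```text
time: 21.3
position: [0.4469, -0.3404, 0.2039]
eef_rot: [3.141, 0.0, 1.523]
ft_force: [-0.5, -0.2, -1.4]
grip_width: 0.151
```

>>> apply_moves:
  series:
    - [[0,0,0.03],[0,0,0]]
    - [[0,0,0],[0,0,0]]

```text
time: 21.47
position: [0.4469, -0.3404, 0.2031]
eef_rot: [3.141, 0.0, 1.523]
ft_force: [-0.0, 0.0, -1.3]
grip_width: 0.147
```

>>> apply_moves:
  series:
    - [[0,0,0.02],[0,0,0]]
    - [[0,0,0],[0,0,0]]

```text
time: 21.63
position: [0.4468, -0.3404, 0.2025]
eef_rot: [3.142, 0.0, 1.523]
ft_force: [-1.4, 0.4, -1.4]
grip_width: 0.149
```

>>> apply_moves:
  series:
    - [[0,0,0.015],[0,0,0]]
    - [[0,0,0],[0,0,0]]

```text
time: 21.8
position: [0.4469, -0.3404, 0.2022]
eef_rot: [3.141, 0.0, 1.523]
ft_force: [-1.2, 0.5, -0.4]
grip_width: 0.15
```

>>> apply_moves:
  series:
    - [[0,0,0],[0,0,0]]
    - [[0,0,0],[0,0,0]]
    - [[0,0,0],[0,0,0]]
    - [[0,0,0],[0,0,0]]
    - [[0,0,0],[0,0,0]]
    - [[0,0,0],[0,0,0]]
    - [[0,0,0],[0,0,0]]
    - [[0,0,0],[0,0,0]]
  fingers: 0.4

```text
time: 22.47
position: [0.4469, -0.3404, 0.2021]
eef_rot: [-3.142, -0.0, 1.523]
ft_force: [0.5, 0.7, 0.6]
grip_width: 0.596
```

>>> apply_moves:
  series:
    - [[0,0,0],[0,0,0]]
    - [[0,0,0],[0,0,0]]
    - [[0,0,-0.4],[0,0,0]]
    - [[0,0,-0.8],[0,0,0]]
    - [[0,0,-1],[0,0,0]]
    - [[0,0,-1],[0,0,0]]
    - [[0,0,-1],[0,0,0]]
    - [[0,0,-1],[0,0,0]]

```text
time: 23.13
position: [0.4467, -0.3402, 0.3342]
eef_rot: [3.141, 0.0, 1.523]
ft_force: [0.3, 0.5, -0.0]
grip_width: 0.6
```

>>> apply_moves:
  series:
    - [[0,0,-1],[0,0,0]]
    - [[0,0,0],[0,0,0]]
    - [[0,0,0],[0,0,0]]
    - [[0,0,0],[0,0,0]]

```text
time: 23.47
position: [0.4466, -0.3402, 0.3569]
eef_rot: [-3.141, -0.0, 1.523]
ft_force: [0.8, 0.0, -0.9]
grip_width: 0.598
```

```bash
python3 - <<'E'
from cell import robot
from h import *
o=robot.get_obs();print(o["position"],o["eef_rot"],o["ft_force"])
np.savez("pics/w10p.npz",p=o["position"],r=o["eef_rot"])
for n in ["top","wrist","scene"]:
    p,d=robot.snapshot(n);cv2.imwrite(f"pics/{n}10.png",p)
E
```

```text
[ 0.44662699 -0.34017554  0.3569061 ] [-3.14123024e+00 -3.06620441e-04  1.52335148e+00] [ 0.76046716  0.00625639 -0.91763198]
```

View pics/wrist10.png

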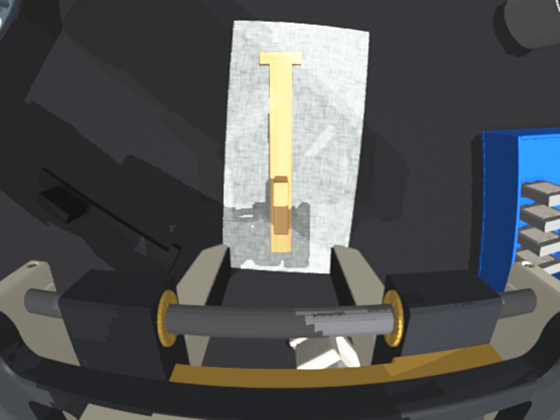

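View pics/scene10.png

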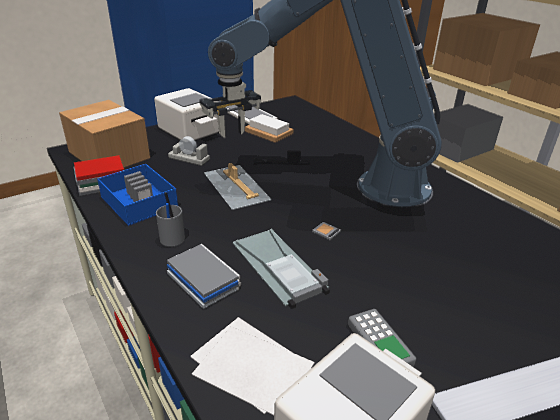

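View pics/top10.png

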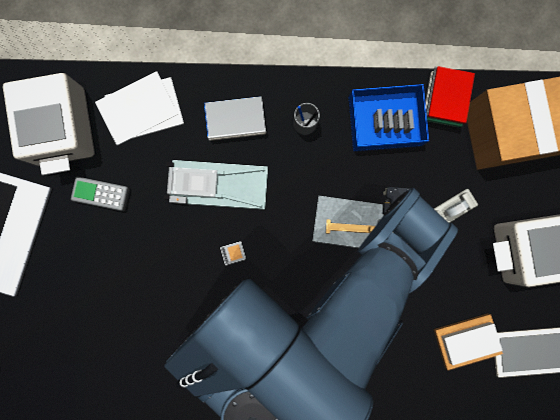

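The stick lies flat on the mat, grip up, with nose at (280,58) and tail at (281,250) in the wrist view. The bystanders haven't moved, and the cartridge sits under the cover at (200,184) in the top view. Handing in.

```bash
python3 -c "
from cell import robot
print(robot.close_job())"
```

```text
the job is handed in; nothing more can be done
None
```

I handed the job in after about 24 s of the 66 s allowed; the system reports no verdict. The cartridge is loaded and the wooden stick is back on its mat, lying flat with the grip up.

- **Push:** The cartridge met the connector block at TCP y ≈ 5 mm. The block then slid at about 8 N, and after roughly 8 mm the force rose with no further motion, which I took as the end stop. I pressed there at 11–18 N on the wrist sensor for about 1.2 s. The highest reading was 17.9 N, against the 25 N limit.
- **Last pictures:** The cartridge looks straight under the cover and right up against the block. The other things on the counter look unmoved, and the open gripper is clear of everything at TCP z = 0.357 m.
- **Not measured directly:** I had no reading of the connector joint, so "fully back" rests on that force rise and on the block moving about 8–10 mm in the top view. The nose pressed lightly on the channel floor during the final push, so I estimate the force on the cartridge was about 2 N below the wrist reading.

No check failed. The only disagreement was in the first top-view measurements of the tester: the guide-wall points were about 6 mm off the plate and cover points. I used the plate and cover, which the wrist camera agreed with to about 3 mm.

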